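# Seat the reference tile and hold the reflector at its set angle

## Task

Lay the loose white reference tile, white face up, in the square nest of the blue reflector stand and press it down firmly so that it sits level on the deck. Then take the metal reflector flap by its black bar handle, swing it up until it lines up with the red pointer, and finish while still holding it there, since it falls back when let go. Leave the red pointer, bottle, beaker and timer alone, and leave the tile seated.

Things in the scene. Friction and masses are not known exactly. Their poses are not given: they have to be found in the camera images.
- tile: loose square tile 50 x 50 x 16 mm, 0.12 kg, white glazed top on a green backing; origin at the centre of its underside, z up out of the white face, x and y along its sides. Starts lying white face up on the bench.
- stand: fixed blue stand, deck 136 mm (x) by 284 mm (y), deck top 30 mm above the bench; origin at the centre of its underside, z up. The tile nest is on its -y half, the flap lies over its +y half, and the dial with the red pointer is on its -x end.
- nest (a point): centre of the nest, on the deck top; axes as the stand's. The nest is a square opening 56 x 56 mm with sides along x and y, bounded by round aluminium ridges 8 mm wide that rise 4 mm above the deck and guide the tile in. A seated tile lies flat on the deck and stands 12 mm proud of the ridges. A press of about 5 N is firm enough.
- hinge (a point): middle of the hinge axis of flap and pointer, 48 mm above the bench at the stand's x = 0, y = 0; axes as the stand's; the hinge axis is x.
- flap (a joint): angle of the metal reflector flap, rad: 0 lying flat toward the stand's +y on its rest pads, growing as the free edge is swung up (+1.57 would be upright). Range 0 to 1.5. It weighs about 0.25 kg, swings freely and falls back to 0 when let go.
- flap_grip (a point): middle of the flap's black round bar handle, 10 mm thick, along x, with 74 mm clear between its posts. It is 108 mm from the hinge axis along the flap's own y and 40 mm above the flap along its own z (37 mm clear above the flap's face to the bar's axis). Axes turn with the flap. The bar can turn between the fingers as the flap swings.
- flap_edge (a point): near (-x) corner of the flap's free edge, 137 mm from the hinge axis; flap plate 108 mm (x) by 127 mm, 6 mm thick; its y axis points from the hinge out along the flap, z out of its reflecting face.
- pointer (a joint): angle of the red pointer, rad, counted just as the flap's: the flap is in line with it when both values are equal. It is stiff and stays where it is set (0.55 to 1.05 at the start).
- pointer_tip (a point): tip of the red pointer, a flat bar 120 mm long and 5 mm wide turning on the flap's hinge axis, 73 mm toward the stand's -x from its middle; y axis points from the hinge out along the pointer.
- bottle: white reagent bottle with a blue cap, 56 mm wide, 106 mm high, origin at the centre of its underside; bystander.
- beaker: small glass beaker, 60 mm wide, 70 mm high, origin at the centre of its underside; bystander.
- timer: white bench timer, 35 x 62 x 62 mm, origin at the centre of its underside; bystander.

How it is judged:
By the outcome, as a careful person would: the job done as asked, in the order asked, and still so for the second after the job is handed in, while the arm keeps its last pose, push and grip.
It also fails if it takes over 54 s, if anything falls off the work surface, if the arm or the gripper's body presses on something with over 40 N, if the wrist force passes 120 N, or if a joint passes its speed limit or range.

## Robot

A 6-joint arm with a two-finger parallel gripper is mounted at the origin on a cart in front of the work surface, level with it; the furniture and walls round the work are solid. World frame = base frame: x ahead of the robot, y to its left, z up, the work surface at z = 0. Lengths are in m, angles in degrees, forces in N, time in s.
With the tool pointing down it reaches from about 0.25 to 0.725 m from the base axis. Payload 4 kg.
Tool frame: the origin (TCP) lies midway between the tips of the shut fingers; the grasp point (between the pads) lies 19 mm behind it; z points along the fingers, y is the line along which they close (so a half turn about z gives the same grasp; the last joint's range is limited). The gripper opens to 85 mm and grips with 20 to 120 N. Pads are 22 mm wide; open, the fingers measure 114 mm over their backs; the gripper's body (76 mm by 85 mm) begins 54 mm behind the grasp point. The pads swing forward as they close: fully open they stand 13 mm farther back than shut.
Start: joints at [72.88, 13.785, 0.286, 76.501, 0, 90], TCP at [0.147, 0.478, 0.231] pointing down, gripper open.
Joint ranges: [-155.79, 155.79], [-60.16, 107.12], [-62.33, 73.08], [-114, 123.19], [-81.49, 82.49], [-180, 180]. Speed limits (degrees/s): [159.86, 159.86, 180, 180, 180, 180].

## Interface

Orientations are given as a 3x3 rotation matrix whose columns are the frame's x, y, z axes.
In Python, from workcell import arm, camrig, get_state gives the robot as it stands (arm), with the cameras (camrig) and the readings as plain functions.
- The arm moves only by the tool steer_hand, called after "Call:" as a command line: name --argument value ..., lists and objects as JSON in quotes. Schema: {"type":"object","properties":{"offsets":{"type":"object","properties":{"dx":{"type":"array","items":{"type":"number"},"minItems":1,"maxItems":12},"dy":{"type":"array","items":{"type":"number"},"minItems":1,"maxItems":12},"dz":{"type":"array","items":{"type":"number"},"minItems":1,"maxItems":12},"twist":{"type":"array","items":{"type":"number"},"minItems":1,"maxItems":12},"aperture":{"type":"array","items":{"type":"number"},"minItems":1,"maxItems":12}},"additionalProperties":false,"required":["dx","dy","dz","twist","aperture"]},"only":{"type":"string"},"quiet":{"type":"boolean"},"lines":{"type":"string"}},"required":["offsets"],"additionalProperties":false}. offsets is an object with one list for each field, all of the same length, 1 to 12, a row being the entries at one place: dx, dy, dz (the shift in fractions of the full range, 1 being 0.8 m), twist (a turn about the tool's z in a scale on which 1.0 is 45 degrees), aperture (the finger opening in m); each row is the pose to reach, as a shift and turn from the pose commanded when the call began, along the tool's axes at that moment; what a row does not reach only later rows make up. A row lasts 1/8 s, in which the tool goes at most 0.0625 m and 10.7 degrees, less where a joint would pass 70% of its speed; a pose out of reach is approached as far as the arm can. The fingers move at their own pace and stop on an object; the grip force is fixed at half the most. Time passes only in rows, so rows that do not move let the fingers close. The tool returns the time, the measured TCP pose, the force, the opening and the grip force at its end. only (a regular expression) keeps the lines of the reply that match it, lines (a string "A,B") keeps lines A to B, and quiet returns only ok. Input that does not fit is refused with a message, and nothing moves.
- get_state(): the state, without advancing time (a new reading comes with each control period).
- camrig.snapshot(name): name is "scene" or "top"; returns a dict with "frame" (400x640x3 uint8, blue, green, red), "fov_y" (degrees; the focal length in pixels is half the picture's height over the tangent of half this angle, whatever the lens; pixels are square), "cx", "cy" (the principal point, pixels), "k1" (the pictures are not rectified: a ray, as slopes to the right and down, at radius r is drawn at 1 + k1 r^2 times it, then the intrinsics apply), "R" (3x3) and "t" (3): a world point X has camera coordinates R X + t. Camera axes: x right, y down, z forward; pixel columns grow to the right and rows downward; lengths in m; the calibration is good to about 2 mm. A picture is of the moment at which its call begins. There is no depth.
- arm.hand_in(): hands the job in; it is judged then, once.
The state is a dict: "t": time; "joints": joint angles; "joint_velocities": joint speeds; "effort": joint torques, N m; "tcp_pos": TCP position; "tool_rot": TCP orientation; "force": force on the tool from outside, world axes, zero at the start; "wrist_torque": the same for the moment, N m; "width": finger opening in m; "grasp_force": force on a finger pad.
Only numpy, scipy, OpenCV 4.12 (cv2) and the standard library are available. Lean on these libraries where they do the work, as an engineer would, in place of code of your own. Each camera call takes 0.05 s, during which the arm holds its last target. There are 200 camera calls.

## Working session

There is one attempt and no reset: what is moved stays moved. The work goes in short steps, Python scripts to look and compute and a tool call to move; the robot and the scene stay as the last step left them, time stands still between calls to the robot, and variables do not carry over. Pictures are saved under pics/ and viewed, at most 10 in all, crops included, and the job is handed in when it is done.

```bash
ls; mkdir -p pics; python3 - <<'E'
from workcell import arm, camrig, get_state
import cv2,pickle
for n in("scene","top"):
    s=camrig.snapshot(n); cv2.imwrite(f"pics/{n}0.png",s["frame"]); pickle.dump(s,open(f"{n}0.pkl","wb"))
    print(n,s["fov_y"],s["cx"],s["cy"],s["k1"],s["R"],s["t"])
s=get_state();print(s["t"],s["tool_rot"],s["force"],s["width"])
E
```

```text
pics
workcell.py
scene 56.76605732188234 312.5131094942258 200.61477276310745 -0.0445584731263303 [[ 0.51587517 -0.85655681  0.01353643]
 [-0.56860615 -0.35418548 -0.74245518]
 [ 0.64074945  0.3753173  -0.66975896]] [-0.31459299  0.40592131  0.92075067]
top 50.29982471105372 318.01195332386493 188.3247644429283 0.021655850120492728 [[-0.00912061 -0.99993987 -0.00608868]
 [-0.98295948  0.01008335 -0.18354559]
 [ 0.18359595  0.00431088 -0.98299234]] [0.00417363 0.59335958 1.26449143]
0.1 [[-9.55694345e-01  2.94360392e-01 -5.28430153e-04]
 [ 2.94360864e-01  9.55692545e-01 -1.85513897e-03]
 [-4.10626757e-05 -1.92849497e-03 -9.99998140e-01]] [-0.51976873  0.0966486   0.14195915] 0.08535931653863695
```

View pics/scene0.png

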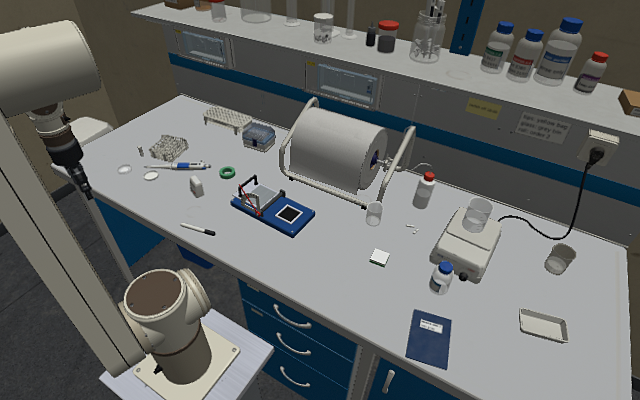

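View pics/top0.png

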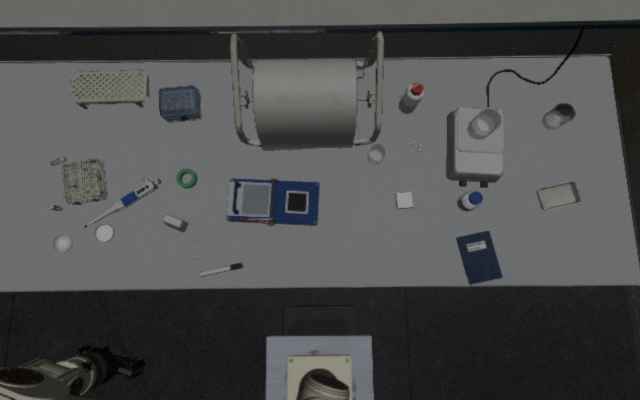

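The tile is near scene (380,257) and top (404,200). The stand is near scene (273,208) and top (273,202), with the flap on its left half (+y) and the red pointer on the robot's side. I'll enlarge both.

```bash
python3 - <<'E'
import cv2
a=cv2.imread("pics/scene0.png");b=cv2.imread("pics/top0.png")
def crop(im,x,y,w,h,s):
    return cv2.resize(im[y:y+h,x:x+w],None,fx=s,fy=s,interpolation=cv2.INTER_CUBIC)
cv2.imwrite("pics/c1.png",crop(a,225,165,100,75,8))
cv2.imwrite("pics/c2.png",cv2.convertScaleAbs(crop(b,220,170,100,60,8),alpha=1.4))
import numpy as np
t=np.hstack([crop(a,360,240,40,40,9),crop(b,385,182,40,40,9)]);cv2.imwrite("pics/c3.png",t)
E
```

```text
(no output)
```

View pics/c1.png

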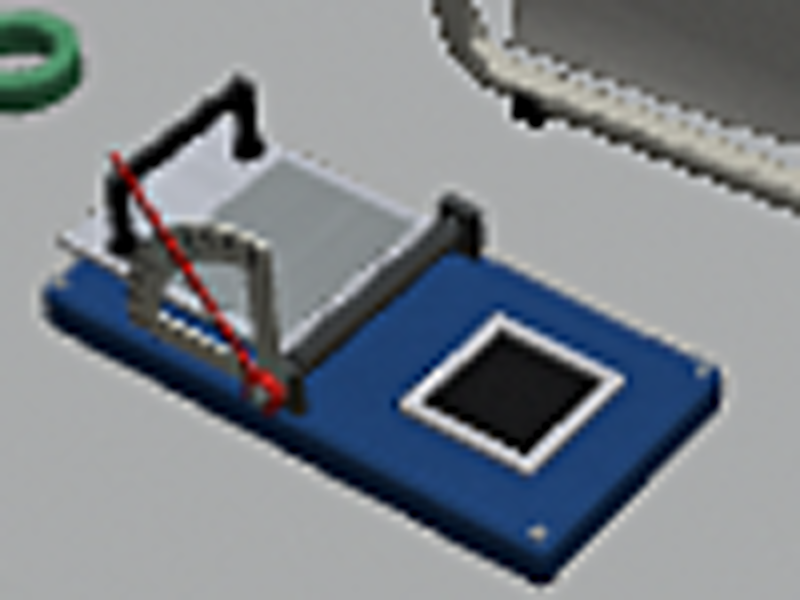

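View pics/c2.png

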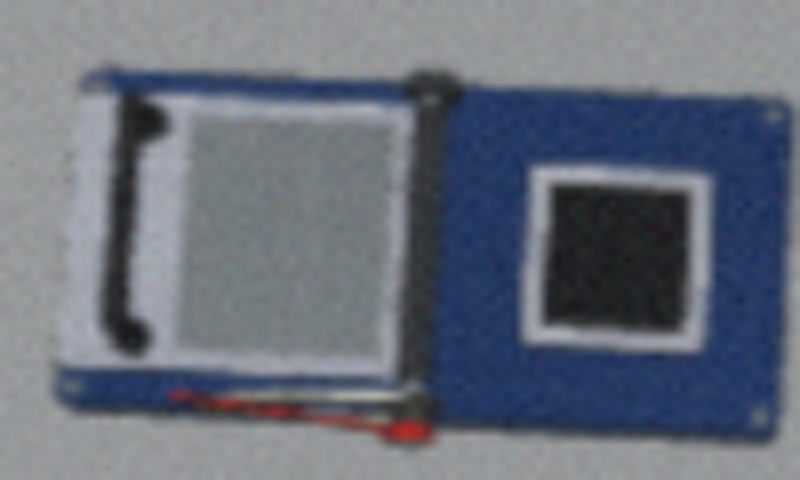

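View pics/c3.png

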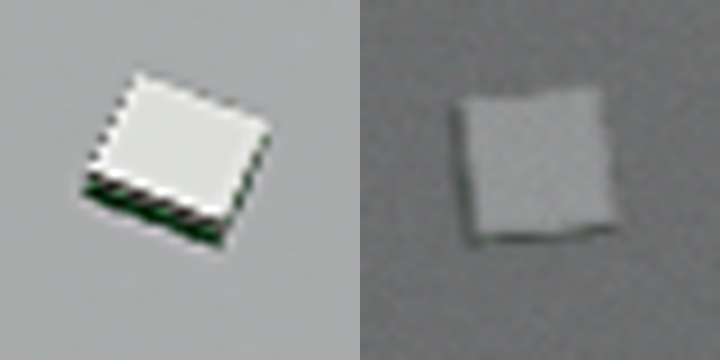

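c1 and c2 show the nest ridge's outer corners in c1 at (500,314),(626,380),(530,472),(402,405), and in c2 at (534,166),(714,176),(704,352),(522,344). The bar ends are at c1 (115,180),(240,88) and c2 (115,345),(128,98). The pointer runs from hinge to tip at c1 (265,392)→(117,157). c3 shows the tile's top corners.

```bash
cat > geo.py <<'E'
import numpy as np,cv2,pickle
from scipy.optimize import least_squares
S,T=[pickle.load(open(f"{n}0.pkl","rb")) for n in("scene","top")]
def proj(c,X):
    p=np.atleast_2d(X)@c["R"].T+c["t"]; s=p[:,:2]/p[:,2:]
    s=s*(1+c["k1"]*(s**2).sum(1,keepdims=True))
    return s*200/np.tan(np.radians(c["fov_y"]/2))+[c["cx"],c["cy"]]
def tri(a,b):
    r=least_squares(lambda X:np.r_[(proj(S,X)-a).ravel(),(proj(T,X)-b).ravel()],[.5,0,.03])
    return r.x,np.sqrt((r.fun**2).mean())
c1=lambda p:(np.array(p,float)+.5)/8-.5+[225,165]
c2=lambda p:(np.array(p,float)+.5)/8-.5+[220,170]
t1=lambda p:(np.array(p,float)+.5)/9-.5+[360,240]
t2=lambda p:(np.array(p,float)+.5)/9-.5+[345,182]
def Rz(a):
    return np.array([[np.cos(a),-np.sin(a),0],[np.sin(a),np.cos(a),0],[0,0,1]])
E
cat > m.py <<'E'
from geo import *
A={"n_fl":((500,314),(534,166)),"a":0}
# nest outer corners order: (+x+y),(+x-y),(-x-y),(-x+y)
ns=c1([(500,314),(626,380),(530,472),(402,405)]);nt=c2([(534,166),(714,176),(704,352),(522,344)])
bs=c1([(115,180),(240,88)]);bt=c2([(115,345),(128,98)])
ps=c1([(117,157),(265,392)]);pt=c2([(175,397),(410,432)])
ts=t1([(140,72),(270,122),(228,215),(92,170)]);tt=t2([(462,98),(600,88),(614,222),(475,235)])
for n,a,b in(("nest",ns,nt),("bar",bs,bt),("ptr",ps,pt),("tile",ts,tt)):
    P=[]
    for i in range(len(a)):
        x,e=tri(a[i],b[i]);P.append(x);print(n,x.round(4),round(e,2))
    print("  mean",np.mean(P,0).round(4),"sides",[round(np.linalg.norm(P[i]-P[i-1]),4) for i in range(len(P))])
def fit(mod,s,t,x0):
    r=least_squares(lambda q:np.r_[(proj(S,mod(q))-s).ravel(),(proj(T,mod(q))-t).ravel()],x0)
    return r.x,np.sqrt((r.fun**2).mean())
sq=np.array([[1,1,0],[1,-1,0],[-1,-1,0],[-1,1,0.]])
f=lambda h:(lambda q:(sq*h)@Rz(q[3]).T+q[:3])
q,e=fit(f(.025),ts,tt,[.5,-.2,.016,0]);print("tile fit",q[:3].round(4),np.degrees(q[3]),e)
q,e=fit(f(.036),ns,nt,[.5,-.0,.03,0]);print("nest fit",q[:3].round(4),np.degrees(q[3]),e)
# joint stand: q=x,y,yaw,ny,phi
def stand(q):
    X=[(sq*.036)+[0,q[3],.031],[[-.041,.108,.088],[.041,.108,.088]],[[-.073,.12*np.cos(q[4]),.048+.12*np.sin(q[4])],[-.073,0,.048]]]
    return np.vstack(X)@Rz(q[2]).T+[q[0],q[1],0]
q,e=fit(stand,np.vstack([ns,bs,ps]),np.vstack([nt,bt,pt]),[.5,.1,0,-.07,.8]);print("stand",q.round(4),"yaw",np.degrees(q[2]),e)
print("nest",(Rz(q[2])@[0,q[3],.03]+[q[0],q[1],0]).round(4),"bar mid",(Rz(q[2])@[0,.108,.088]+[q[0],q[1],0]).round(4))
X=stand(q);print((proj(S,X)-np.vstack([ns,bs,ps])).round(1).tolist());print((proj(T,X)-np.vstack([nt,bt,pt])).round(1).tolist())
E
python3 m.py
```

```text
nest [0.5933 0.0978 0.0302] 0.24
nest [0.5883 0.0274 0.0294] 0.08
nest [0.5185 0.0314 0.0306] 0.13
nest [0.523  0.1019 0.0297] 0.35
  mean [0.5558 0.0646 0.03  ] sides [np.float64(0.0704), np.float64(0.0706), np.float64(0.0699), np.float64(0.0706)]
bar [0.5163 0.2466 0.0966] 0.64
bar [0.6107 0.2487 0.0836] 0.02
  mean [0.5635 0.2476 0.0901] sides [np.float64(0.0953), np.float64(0.0953)]
ptr [0.491  0.2164 0.1404] 0.42
ptr [0.4866 0.1443 0.046 ] 0.06
  mean [0.4888 0.1803 0.0932] sides [np.float64(0.1189), np.float64(0.1189)]
tile [ 0.5856 -0.2498  0.013 ] 0.12
tile [ 0.5888 -0.2988  0.0127] 0.12
tile [ 0.5412 -0.3019  0.0133] 0.3
tile [ 0.5372 -0.253   0.0106] 0.2
  mean [ 0.5632 -0.2759  0.0124] sides [np.float64(0.0486), np.float64(0.049), np.float64(0.0477), np.float64(0.0491)]
tile fit [ 0.5633 -0.2759  0.0123] 4.180360870201979 0.3091622236980618
nest fit [0.5559 0.0647 0.0297] -3.586647546236712 0.34732041603205405
stand [ 0.559   0.1403 -0.0481 -0.0759  0.9291] yaw -2.757310192461584 0.6370991500983539
nest [0.5553 0.0644 0.03  ] bar mid [0.5642 0.2481 0.088 ]
[[-0.6, -0.2], [0.2, -0.5], [-0.0, 0.2], [-0.9, 0.1], [-0.2, 0.5], [-0.5, 0.1], [-0.9, -0.5], [-0.1, -0.3]]
[[-0.0, -0.2], [0.3, -0.6], [0.5, 0.1], [0.3, 0.3], [0.1, -2.5], [0.5, 1.5], [0.5, 0.0], [0.1, 0.0]]
```

```bash
cat >> m.py <<'E'
print("----")
g=lambda h,z:(lambda q:(sq*h)@Rz(q[2]).T+[q[0],q[1],z])
for z in(.012,.016):
    q,e=fit(g(.025,z),ts,tt,[.5,-.2,0]);print("tile z",z,q[:2].round(4),np.degrees(q[2]),e)
for z in(.03,.033):
    q,e=fit(g(.036,z),ns,nt,[.5,0,0]);print("nest z",z,q[:2].round(4),np.degrees(q[2]),e)
def back(c,p,z):
    return least_squares(lambda X:(proj(c,[X[0],X[1],z])-p).ravel(),[.5,0]).x
for c,f,pts in((T,c2,[((100,70),(795,98)),((55,402),(778,437))]),(S,c1,[((50,300),(542,570)),((280,165),(715,370))])):
    for a,b in pts:
        A,B=back(c,f(a),.03),back(c,f(b),.03);d=A-B;print(A.round(4),B.round(4),np.degrees(np.arctan2(-d[0],d[1])),np.hypot(*d))
E
python3 m.py | sed -n '/----/,$p'
```

```text
----
tile z 0.012 [ 0.5634 -0.2759] 4.1803609484636315 0.3097859706415778
tile z 0.016 [ 0.5618 -0.2758] 4.180365383688908 0.4255719497904627
nest z 0.03 [0.5558 0.0646] -3.58662568012864 0.3481740200868756
nest z 0.033 [0.5548 0.064 ] -3.5864263495268474 0.4275043494034115
[0.6331 0.2709] [ 0.619  -0.0046] -2.94287717979342 0.275807099083279
[0.5012 0.2847] [0.4847 0.0033] -3.3552204217827386 0.2818362159604514
[0.4957 0.2728] [ 0.4755 -0.0037] -4.169702757506495 0.2771756282055788
[0.6256 0.2428] [ 0.6139 -0.0029] -2.742961834286877 0.24599620072321457
```

```bash
cat > d.py <<'E'
import sys,numpy as np
from workcell import arm, camrig, get_state
# usage: d.py x y z yaw(of tool y, deg) -> shift in tool axes and turn
s=get_state();R=s["tool_rot"];t=[float(v) for v in sys.argv[1:4]]
print("shift",(R.T@(np.array(t)-s["tcp_pos"])).round(4),end=" ")
yaw=np.degrees(np.arctan2(R[1,1],R[0,1]));print("turn",round(-(float(sys.argv[4])-yaw),2),"| tcp",np.round(s["tcp_pos"],4),"yaw",round(yaw,2),"joints",np.round(s["joints"],1),"F",np.round(s["force"],1),"w",round(s["width"],4),"t",round(s["t"],2))
E
python3 d.py .5625 -.276 .12 94.2
```

```text
shift [-0.6188 -0.5974  0.1117] turn -21.32 | tcp [0.147  0.4773 0.2305] yaw 72.88 joints [72.9 13.8  0.2 76.5 -0.  90. ] F [-0.5  0.1  0.1] w 0.0854 t 0.1
```

The rows are not in the units I measure in: shifts go in shares of 0.8 m and turns go in shares of 45 degrees. I convert before sending: -0.619 m / 0.8 = -0.7738, -0.597 m / 0.8 = -0.7463, -21.3 degrees / 45 = -0.4733.

Call:
steer_hand --offsets '{"dx":[-0.375,-0.375,-0.375,-0.7738,-0.7738,-0.7738,-0.7738,-0.7738,-0.7738,-0.7738,-0.7738,-0.7738],"dy":[-0.3625,-0.3625,-0.3625,-0.7463,-0.7463,-0.7463,-0.7463,-0.7463,-0.7463,-0.7463,-0.7463,-0.7463],"dz":[0,0,0,0,0,0,0,0,0,0,0,0],"twist":[-0.4733,-0.4733,-0.4733,-0.4733,-0.4733,-0.4733,-0.4733,-0.4733,-0.4733,-0.4733,-0.4733,-0.4733],"aperture":[0.085,0.085,0.085,0.085,0.085,0.085,0.085,0.085,0.085,0.085,0.085,0.085]}'

```text
t: 1.6
tcp_pos: [0.5065, -0.1737, 0.2309]
tool_rot: [[-0.997, -0.072, -0.0], [-0.072, 0.997, 0.001], [0.0, 0.001, -1.0]]
force: [0.4, 0.7, -0.5]
width: 0.0849
grasp_force: 0.0
```

```bash
python3 d.py .5625 -.276 .05 94.2
```

```text
shift [-0.0485 -0.1062  0.1808] turn -0.05 | tcp [ 0.5065 -0.1737  0.2309] yaw 94.15 joints [-18.9  17.9   5.7  77.9   0.  -23.1] F [ 0.4  0.7 -0.5] w 0.0849 t 1.6
```

In the tool's units: 0.17 m / 0.8 = 0.2125, 0.12 m / 0.8 = 0.15.

Call:
steer_hand --offsets '{"dx":[-0.0606,-0.0606,-0.0606,-0.0606,-0.0606,-0.0606],"dy":[-0.1325,-0.1325,-0.1325,-0.1325,-0.1325,-0.1325],"dz":[0.0375,0.075,0.15,0.2125,0.2125,0.2125],"twist":[0,0,0,0,0,0],"aperture":[0.085,0.085,0.085,0.085,0.085,0.085]}'

```text
t: 2.35
tcp_pos: [0.5632, -0.2742, 0.0631]
tool_rot: [[-0.997, -0.073, 0.002], [-0.073, 0.997, -0.001], [-0.002, -0.001, -1.0]]
force: [0.1, -0.0, 0.8]
width: 0.0849
grasp_force: 0.0
```

```bash
python3 d.py .5625 -.276 .003 94.2
```

```text
shift [ 0.0009 -0.0016  0.0601] turn -0.01 | tcp [ 0.5632 -0.2742  0.0631] yaw 94.19 joints [-26.   34.3   5.7  61.3   0.  -30.2] F [ 0.1 -0.   0.8] w 0.0849 t 2.35
```

```bash
python3 - <<'E'
from workcell import arm, camrig, get_state
import cv2,pickle,numpy as np
I=[]
for n,(x,y) in(("scene",(350,215)),("top",(375,165))):
    s=camrig.snapshot(n);pickle.dump(s,open(f"{n}1.pkl","wb"));I.append(cv2.resize(s["frame"][y:y+70,x:x+60],None,fx=6,fy=6,interpolation=cv2.INTER_CUBIC))
cv2.imwrite("pics/g1.png",np.hstack(I))
E
```

```text
(no output)
```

View pics/g1.png

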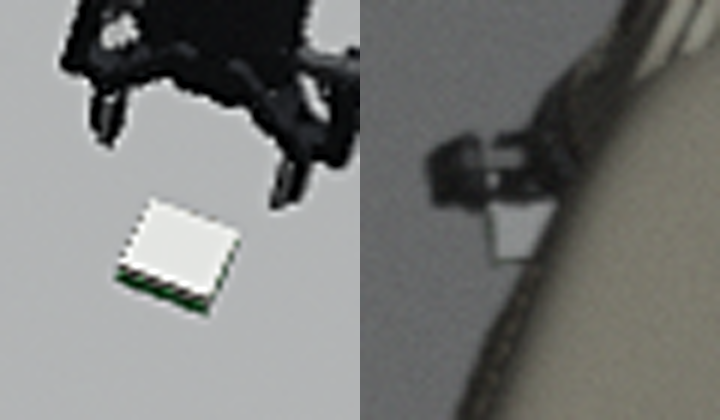

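The scene view shows the open fingertips near (367.5,238.8) and (397.5,249.5), straddling the tile. In the top view the tile is mostly hidden by the arm. I'll check this against the projection, then descend.

In the tool's units: 0.06 m / 0.8 = 0.075, 0.05 m / 0.8 = 0.0625.

```bash
python3 - <<'E'
from geo import *
p=np.array([.5632,-.2742,.0761]);u=np.array([-.073,.997,0])
print(proj(S,[p+u*.046,p-u*.046,p]),proj(S,[p+[.003,0,0],p+[0,.003,0],p+[0,0,.003]])-proj(S,p))
E
```

```text
[[367.76639199 236.82866834]
 [396.37899231 247.25825246]
 [381.89837679 241.98116094]] [[ 0.38790468 -0.62817279]
 [-0.90647387 -0.38681637]
 [ 0.13796111 -0.65652658]]
```

Call:
steer_hand --offsets '{"dx":[0,0,0,0,0],"dy":[0,-0.0013,-0.0013,-0.0013,-0.0013],"dz":[0.025,0.0438,0.0625,0.075,0.075],"twist":[0,0,0,0,0],"aperture":[0.085,0.085,0.085,0.085,0.085]}'

```text
t: 3.08
tcp_pos: [0.5614, -0.2745, 0.0002]
tool_rot: [[-0.997, -0.073, -0.002], [-0.073, 0.997, 0.001], [0.002, 0.001, -1.0]]
force: [-0.8, 0.0, 0.8]
width: 0.085
grasp_force: 0.0
```

```bash
python3 d.py .5625 -.276 .003 94.2
```

```text
shift [-0.0009 -0.0016 -0.0028] turn -0.02 | tcp [ 5.614e-01 -2.745e-01  2.000e-04] yaw 94.18 joints [-26.1  38.1   2.1  54.1   0.  -30.2] F [-0.8  0.   0.8] w 0.085 t 3.08
```

In the tool's units: -0.003 m / 0.8 = -0.0038, -0.001 m / 0.8 = -0.0013.

Call:
steer_hand --offsets '{"dx":[0,0,0,0],"dy":[-0.0013,-0.0013,-0.0013,-0.0013],"dz":[-0.0038,-0.0038,-0.0038,-0.0038],"twist":[0,0,0,0],"aperture":[0.07,0.06,0.056,0.056]}'

```text
t: 3.58
tcp_pos: [0.5624, -0.2759, 0.0046]
tool_rot: [[-0.997, -0.073, 0.0], [-0.073, 0.997, -0.0], [-0.0, -0.0, -1.0]]
force: [-0.8, 0.8, 0.1]
width: 0.056
grasp_force: 0.0
```

Call:
steer_hand --offsets '{"dx":[0,0,0,0],"dy":[0,0,0,0],"dz":[0,0,0,0],"twist":[0,0,0,0],"aperture":[0.045,0.045,0.045,0.045]}'

```text
t: 4.08
tcp_pos: [0.5627, -0.276, 0.0049]
tool_rot: [[-0.997, -0.073, 0.001], [-0.073, 0.997, -0.0], [-0.001, -0.0, -1.0]]
force: [-1.4, -0.7, 5.4]
width: 0.0484
grasp_force: 62.8
```

```bash
python3 d.py .5625 -.276 .003 94.2
```

```text
shift [0.0002 0.     0.0019] turn -0.02 | tcp [ 0.5627 -0.276   0.0049] yaw 94.18 joints [-26.1  37.9   2.4  54.5   0.  -30.3] F [-1.4 -0.7  5.4] w 0.0484 t 4.08
```

In the tool's units: -0.09 m / 0.8 = -0.1125, -0.05 m / 0.8 = -0.0625.

Call:
steer_hand --offsets '{"dx":[0,0,0,0],"dy":[0,0,0,0],"dz":[-0.025,-0.0625,-0.1125,-0.1125],"twist":[0,0,0,0],"aperture":[0.045,0.045,0.045,0.045]}'

```text
t: 4.58
tcp_pos: [0.5645, -0.277, 0.0974]
tool_rot: [[-0.997, -0.073, 0.006], [-0.073, 0.997, -0.003], [-0.006, -0.003, -1.0]]
force: [0.4, -0.0, -1.1]
width: 0.048
grasp_force: 62.2
```

```bash
python3 d.py .5553 .0644 .08 86.7
```

```text
shift [-0.0157  0.3412  0.0163] turn 7.48 | tcp [ 0.5645 -0.277   0.0974] yaw 94.18 joints [-26.1  32.6   8.3  65.3  -0.  -30.3] F [ 0.4 -0.  -1.1] w 0.048 t 4.58
```

In the tool's units: 0.341 m / 0.8 = 0.4263, 0.325 m / 0.8 = 0.4063, 7.5 degrees / 45 = 0.1667.

Call:
steer_hand --offsets '{"dx":[0,-0.005,-0.01,-0.0138,-0.0175,-0.0196,-0.0196,-0.0196,-0.0196,-0.0196,-0.0196],"dy":[0.05,0.1125,0.175,0.2375,0.3,0.3625,0.4063,0.4263,0.4263,0.4263,0.4263],"dz":[0,0,0,0,0,0,0,0.0125,0.025,0.025,0.025],"twist":[0,0.0444,0.0889,0.1333,0.1667,0.1667,0.1667,0.1667,0.1667,0.1667,0.1667],"aperture":[0.045,0.045,0.045,0.045,0.045,0.045,0.045,0.045,0.045,0.045,0.045]}'

```text
t: 5.95
tcp_pos: [0.5531, 0.0639, 0.074]
tool_rot: [[-0.998, 0.06, -0.001], [0.06, 0.998, -0.0], [0.001, -0.0, -1.0]]
force: [0.2, 0.6, -0.2]
width: 0.0482
grasp_force: 62.3
```

```bash
python3 d.py .5553 .0644 .035 86.7;python3 - <<'E'
from workcell import arm, camrig, get_state
import cv2,pickle,numpy as np
I=[]
for n,(x,y) in(("scene",(250,170)),("top",(260,165))):
    s=camrig.snapshot(n);pickle.dump(s,open(f"{n}2.pkl","wb"));I.append(cv2.resize(s["frame"][y:y+75,x:x+65],None,fx=6,fy=6,interpolation=cv2.INTER_CUBIC))
cv2.imwrite("pics/g2.png",cv2.convertScaleAbs(np.hstack(I),alpha=1.2))
E
```

```text
shift [-0.0022  0.0006  0.039 ] turn -0.14 | tcp [0.5531 0.0639 0.074 ] yaw 86.56 joints [ 6.6 26.7 -5.6 57.7 -0.  10. ] F [ 0.2  0.6 -0.2] w 0.0482 t 5.95
```

View pics/g2.png

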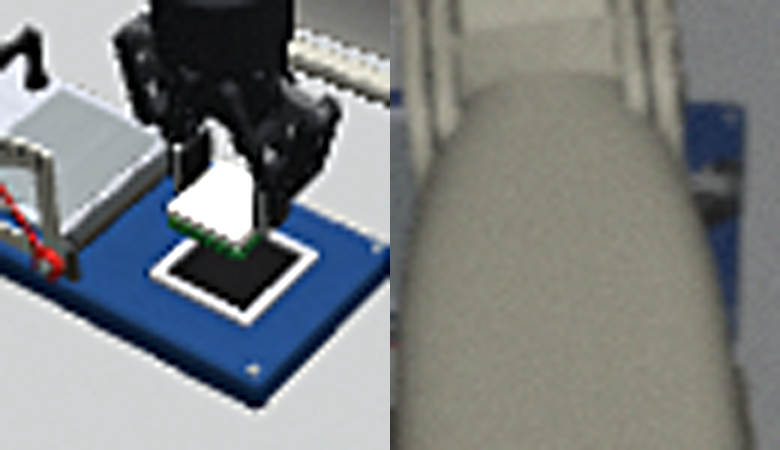

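```bash
python3 - <<'E'
from geo import *
sq=np.array([[1,1,0],[1,-1,0],[-1,-1,0],[-1,1,0.]])*.025
for z in(.085,.069):
    print(z,proj(S,(sq@Rz(np.radians(-3.4)).T+[.5531,.0639,z])[2:]).round(1).tolist())
E
```

```text
0.085 [[289.3, 209.4], [277.3, 203.5]]
0.069 [[289.4, 213.0], [277.6, 207.0]]
```

The tile's near edge (top corners about (277.9,204.1) and (289.6,210.1)) matches the prediction within a pixel, and it is aligned with the nest. I'll lower it now.

In the tool's units: 0.033 m / 0.8 = 0.0413, 0.028 m / 0.8 = 0.035.

Call:
steer_hand --offsets '{"dx":[-0.0025,-0.0025,-0.0025,-0.0025,-0.0025],"dy":[0.0006,0.0006,0.0006,0.0006,0.0006],"dz":[0.0125,0.025,0.035,0.0413,0.0413],"twist":[0,0,0,0,0],"aperture":[0.045,0.045,0.045,0.045,0.045]}'

```text
t: 6.68
tcp_pos: [0.5546, 0.0658, 0.0407]
tool_rot: [[-0.998, 0.058, -0.001], [0.058, 0.998, -0.0], [0.001, -0.0, -1.0]]
force: [-0.0, -0.6, -0.6]
width: 0.0484
grasp_force: 62.3
```

```bash
python3 d.py .5553 .0644 .035 86.7
```

```text
shift [-0.0007 -0.0014  0.0057] turn -0.01 | tcp [0.5546 0.0658 0.0407] yaw 86.69 joints [ 6.8 29.1 -7.4 53.6  0.  10.1] F [-0.  -0.6 -0.6] w 0.0484 t 6.67
```

In the tool's units: 0.0055 m / 0.8 = 0.0069, 0.004 m / 0.8 = 0.005.

Call:
steer_hand --offsets '{"dx":[-0.0009,-0.0009,-0.0009,-0.0009],"dy":[-0.0013,-0.0013,-0.0013,-0.0013],"dz":[0.0025,0.005,0.0069,0.0069],"twist":[0,0,0,0],"aperture":[0.045,0.045,0.045,0.045]}'

```text
t: 7.18
tcp_pos: [0.5556, 0.0647, 0.0357]
tool_rot: [[-0.998, 0.058, -0.0], [0.058, 0.998, -0.0], [0.0, -0.0, -1.0]]
force: [-0.6, -0.3, -0.3]
width: 0.0485
grasp_force: 62.3
```

```bash
python3 d.py .5553 .0644 .035 86.7
```

```text
shift [ 0.0003 -0.0003  0.0007] turn -0.02 | tcp [0.5556 0.0647 0.0357] yaw 86.68 joints [ 6.6 29.4 -7.7 52.9 -0.  10. ] F [-0.6 -0.3 -0.3] w 0.0485 t 7.17
```

In the tool's units: 0.002 m / 0.8 = 0.0025, 0.001 m / 0.8 = 0.0013.

Call:
steer_hand --offsets '{"dx":[0,0,0],"dy":[0,0,0],"dz":[0.0013,0.0025,0.0025],"twist":[0,0,0],"aperture":[0.045,0.045,0.045]}'

```text
t: 7.55
tcp_pos: [0.5559, 0.0647, 0.0349]
tool_rot: [[-0.998, 0.058, 0.001], [0.058, 0.998, 0.0], [-0.001, 0.0, -1.0]]
force: [-3.0, 0.3, 6.1]
width: 0.0479
grasp_force: 63.0
```

```bash
python3 d.py .5553 .0644 .035 86.7
```

```text
shift [ 0.0006 -0.0004 -0.0001] turn -0.02 | tcp [0.5559 0.0647 0.0349] yaw 86.68 joints [ 6.6 29.5 -7.7 52.7  0.  10. ] F [-3.   0.3  6.1] w 0.0479 t 7.55
```

In the tool's units: -0.06 m / 0.8 = -0.075, -0.03 m / 0.8 = -0.0375.

Call:
steer_hand --offsets '{"dx":[0,0,0,0,0,0,0,0,0,0,0],"dy":[0,0,0,0,0,0,0,0,0,0,0],"dz":[0.0013,0.0013,-0.0013,-0.0025,-0.0125,-0.0375,-0.075,-0.075,-0.075,-0.075,-0.075],"twist":[0,0,0,0,0,0,0,0,0,0,0],"aperture":[0.045,0.045,0.065,0.065,0.065,0.065,0.04,0,0,0,0]}'

```text
t: 8.93
tcp_pos: [0.5551, 0.0646, 0.0928]
tool_rot: [[-0.998, 0.058, -0.002], [0.058, 0.998, -0.0], [0.002, -0.0, -1.0]]
force: [-0.1, 0.0, 0.8]
width: 0.0002
grasp_force: 0.0
```

```bash
python3 d.py .5553 .0644 .049 86.7
```

```text
shift [-0.0003 -0.0002  0.0438] turn -0.02 | tcp [0.5551 0.0646 0.0928] yaw 86.68 joints [ 6.6 25.9 -3.8 60.5 -0.  10. ] F [-0.1  0.   0.8] w 0.0002 t 8.93
```

In the tool's units: 0.047 m / 0.8 = 0.0588, 0.046 m / 0.8 = 0.0575.

Call:
steer_hand --offsets '{"dx":[0,0,0,0,0,0,0],"dy":[0,0,0,0,0,0,0],"dz":[0.025,0.0438,0.0525,0.055,0.0575,0.0588,0.0588],"twist":[0,0,0,0,0,0,0],"aperture":[0,0,0,0,0,0,0]}'

```text
t: 9.8
tcp_pos: [0.556, 0.0647, 0.0471]
tool_rot: [[-0.998, 0.058, 0.001], [0.058, 0.998, 0.0], [-0.001, 0.0, -1.0]]
force: [0.3, 0.6, 0.2]
width: -0.0002
grasp_force: 0.0
```

```bash
python3 d.py .5553 .0644 .046 86.7
```

```text
shift [ 0.0007 -0.0004  0.0011] turn -0.02 | tcp [0.556  0.0647 0.0471] yaw 86.68 joints [ 6.6 28.7 -7.  54.3  0.  10. ] F [0.3 0.6 0.2] w -0.0002 t 9.8
```

In the tool's units: 0.003 m / 0.8 = 0.0038, 0.002 m / 0.8 = 0.0025.

Call:
steer_hand --offsets '{"dx":[0,0,0,0],"dy":[0,0,0,0],"dz":[0.0013,0.0025,0.0038,0.0038],"twist":[0,0,0,0],"aperture":[0,0,0,0]}'

```text
t: 10.3
tcp_pos: [0.5561, 0.0647, 0.0461]
tool_rot: [[-0.998, 0.058, 0.002], [0.058, 0.998, 0.0], [-0.002, 0.0, -1.0]]
force: [-3.7, -0.8, 12.5]
width: 0.0001
grasp_force: 6.2
```

```bash
python3 d.py .5553 .0644 .046 86.7
```

```text
shift [ 0.0007 -0.0004  0.0001] turn -0.02 | tcp [0.5561 0.0647 0.0461] yaw 86.68 joints [ 6.6 28.7 -7.1 54.1  0.  10. ] F [-3.7 -0.8 12.5] w 0.0001 t 10.3
```

In the tool's units: -0.13 m / 0.8 = -0.1625, -0.09 m / 0.8 = -0.1125.

Call:
steer_hand --offsets '{"dx":[0,0,0,0],"dy":[0,0,0,0],"dz":[-0.05,-0.1125,-0.1625,-0.1625],"twist":[0,0,0,0],"aperture":[0,0.05,0.05,0.05]}'

```text
t: 10.8
tcp_pos: [0.5585, 0.065, 0.1781]
tool_rot: [[-0.998, 0.058, 0.009], [0.058, 0.998, 0.001], [-0.009, 0.001, -1.0]]
force: [-0.8, -0.4, 0.0]
width: 0.0497
grasp_force: 0.0
```

```bash
python3 d.py .5642 .248 .15 86.7
```

```text
shift [0.0051 0.1829 0.0284] turn -0.02 | tcp [0.5585 0.065  0.1781] yaw 86.68 joints [ 6.6 22.   3.7 71.2 -0.  10. ] F [-0.8 -0.4  0. ] w 0.0497 t 10.8
```

In the tool's units: 0.183 m / 0.8 = 0.2288, 0.165 m / 0.8 = 0.2063.

Call:
steer_hand --offsets '{"dx":[0,0,0.0038,0.0063,0.0063,0.0063,0.0063],"dy":[0.075,0.15,0.2063,0.2288,0.2288,0.2288,0.2288],"dz":[0,0,0,0.0125,0.0375,0.0375,0.0375],"twist":[0,0,0,0,0,0,0],"aperture":[0.05,0.05,0.05,0.05,0.05,0.05,0.05]}'

```text
t: 11.68
tcp_pos: [0.5613, 0.2468, 0.1436]
tool_rot: [[-0.998, 0.059, -0.001], [0.059, 0.998, -0.001], [0.001, -0.001, -1.0]]
force: [0.5, -0.1, 0.5]
width: 0.0497
grasp_force: 0.0
```

```bash
python3 d.py .5642 .248 .069 86.7;python3 - <<'E'
from workcell import arm, camrig, get_state
import cv2,pickle,numpy as np
I=[]
for n,(x,y) in(("scene",(220,150)),("top",(215,165))):
    s=camrig.snapshot(n);pickle.dump(s,open(f"{n}3.pkl","wb"));I.append(cv2.resize(s["frame"][y:y+90,x:x+100],None,fx=6 if n=="scene" else 2,fy=6,interpolation=cv2.INTER_CUBIC))
cv2.imwrite("pics/g3.png",cv2.convertScaleAbs(np.hstack(I),alpha=1.2))
E
```

```text
shift [-0.0029  0.0014  0.0746] turn -0.09 | tcp [0.5613 0.2468 0.1436] yaw 86.61 joints [23.7 29.3 10.  70.7 -0.  27.1] F [ 0.5 -0.1  0.5] w 0.0497 t 11.68
```

View pics/g3.png

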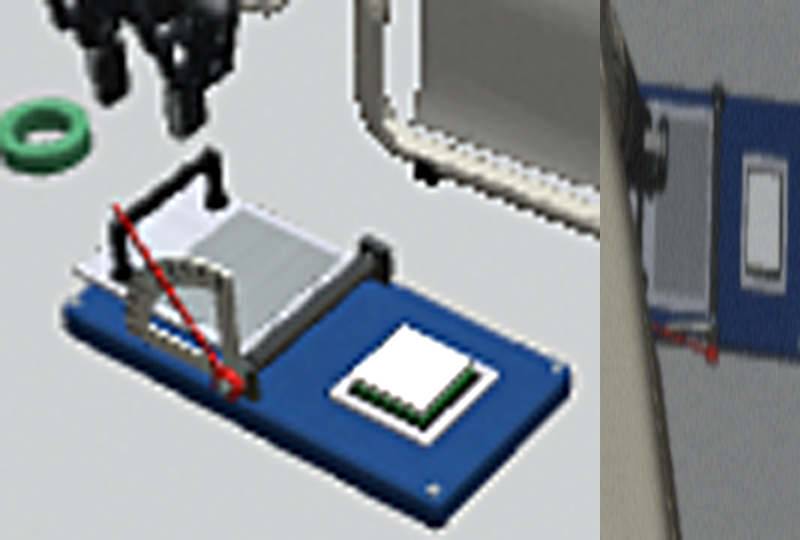

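The tile sits level in the nest. The open fingertips are at crop (110,100) and (185,132), and the bar's ends are near (118,228) and (210,160), below the gripper.

In the tool's units: 0.073 m / 0.8 = 0.0913, 0.06 m / 0.8 = 0.075.

```bash
python3 - <<'E'
from geo import *
print(proj(S,[[.5613,.2468,.1466],[.5642,.248,.088],[.5642,.248,.098]]).round(1))
E
```

```text
[[244.6 168.9]
 [246.6 181.5]
 [246.3 179.3]]
```

Call:
steer_hand --offsets '{"dx":[-0.0038,-0.0038,-0.0038,-0.0038,-0.0038],"dy":[0.0013,0.0013,0.0013,0.0013,0.0013],"dz":[0.025,0.05,0.075,0.0913,0.0913],"twist":[0,0,0,0,0],"aperture":[0.05,0.05,0.05,0.05,0.05]}'

```text
t: 12.4
tcp_pos: [0.564, 0.248, 0.0702]
tool_rot: [[-0.998, 0.058, -0.001], [0.058, 0.998, -0.001], [0.001, -0.001, -1.0]]
force: [-1.1, -0.4, 0.3]
width: 0.0502
grasp_force: 0.0
```

```bash
python3 d.py .5642 .248 .069 86.7
```

```text
shift [-0.0002  0.      0.0012] turn -0.05 | tcp [0.564  0.248  0.0702] yaw 86.65 joints [23.7 33.   4.6 61.7 -0.  27.1] F [-1.1 -0.4  0.3] w 0.0502 t 12.4
```

In the tool's units: 0.001 m / 0.8 = 0.0013.

Call:
steer_hand --offsets '{"dx":[0,0,0,0,0,0],"dy":[0,0,0,0,0,0],"dz":[0.0013,0.0013,0.0013,0.0013,0.0013,0.0013],"twist":[0,0,0,0,0,0],"aperture":[0.03,0.02,0.012,0.004,0.004,0.004]}'

```text
t: 13.15
tcp_pos: [0.5648, 0.2473, 0.0706]
tool_rot: [[-0.998, 0.059, 0.001], [0.059, 0.998, -0.002], [-0.001, -0.002, -1.0]]
force: [-0.6, -5.2, 4.7]
width: 0.0078
grasp_force: 58.6
```

```bash
python3 d.py .5642 .248 .069 86.7
```

```text
shift [0.0006 0.0007 0.0016] turn -0.07 | tcp [0.5648 0.2473 0.0706] yaw 86.63 joints [23.7 33.   4.6 61.6 -0.1 27.1] F [-0.6 -5.2  4.7] w 0.0078 t 13.15
```

In the tool's units: -0.0601 m / 0.8 = -0.0751, -0.0511 m / 0.8 = -0.0639.

Call:
steer_hand --offsets '{"dx":[0,0,0,0,0,0,0,0,0,0,0],"dy":[-0.0038,-0.0083,-0.0134,-0.019,-0.0253,-0.032,-0.0393,-0.047,-0.0551,-0.0636,-0.0636],"dz":[-0.0093,-0.0183,-0.027,-0.0353,-0.0431,-0.0506,-0.0575,-0.0639,-0.0698,-0.0751,-0.0751],"twist":[0,0,0,0,0,0,0,0,0,0,0],"aperture":[0.004,0.004,0.004,0.004,0.004,0.004,0.004,0.004,0.004,0.004,0.004]}'

```text
t: 14.52
tcp_pos: [0.562, 0.1991, 0.1318]
tool_rot: [[-0.998, 0.057, 0.002], [0.057, 0.998, 0.004], [-0.002, 0.004, -1.0]]
force: [2.6, 5.5, 2.0]
width: 0.0078
grasp_force: 58.9
```

```bash
python3 d.py .5642 .248 .069 86.7
```

```text
shift [0.0008 0.0487 0.063 ] turn 0.01 | tcp [0.562  0.1991 0.1318] yaw 86.71 joints [19.4 27.7  5.5 67.6  0.2 22.7] F [2.6 5.5 2. ] w 0.0078 t 14.53
```

In the tool's units: -0.024 m / 0.8 = -0.03, -0.0183 m / 0.8 = -0.0229.

Call:
steer_hand --offsets '{"dx":[0,0,0,0,0,0,0,0],"dy":[-0.0065,-0.0135,-0.0181,-0.0229,-0.0275,-0.03,-0.03,-0.03],"dz":[-0.0035,-0.0068,-0.0088,-0.0105,-0.012,-0.0128,-0.0128,-0.0128],"twist":[0,0,0,0,0,0,0,0],"aperture":[0.004,0.004,0.004,0.004,0.004,0.004,0.004,0.004]}'

```text
t: 15.52
tcp_pos: [0.5609, 0.1766, 0.1432]
tool_rot: [[-0.998, 0.056, 0.004], [0.056, 0.998, 0.006], [-0.003, 0.006, -1.0]]
force: [1.5, 6.1, 8.0]
width: 0.0077
grasp_force: 58.7
```

```bash
python3 d.py .5642 .248 .069 86.7;python3 - <<'E'
from workcell import arm, camrig, get_state
import cv2,pickle,numpy as np
s=camrig.snapshot("scene");pickle.dump(s,open("scene4.pkl","wb"))
x,y=235,165;cv2.imwrite("pics/g4.png",cv2.resize(s["frame"][y:y+60,x:x+80],None,fx=10,fy=10,interpolation=cv2.INTER_CUBIC))
E
```

```text
shift [0.0009 0.071  0.0746] turn 0.09 | tcp [0.5609 0.1766 0.1432] yaw 86.79 joints [17.3 26.3  4.9 68.4  0.3 20.6] F [1.5 6.1 8. ] w 0.0077 t 15.53
```

View pics/g4.png

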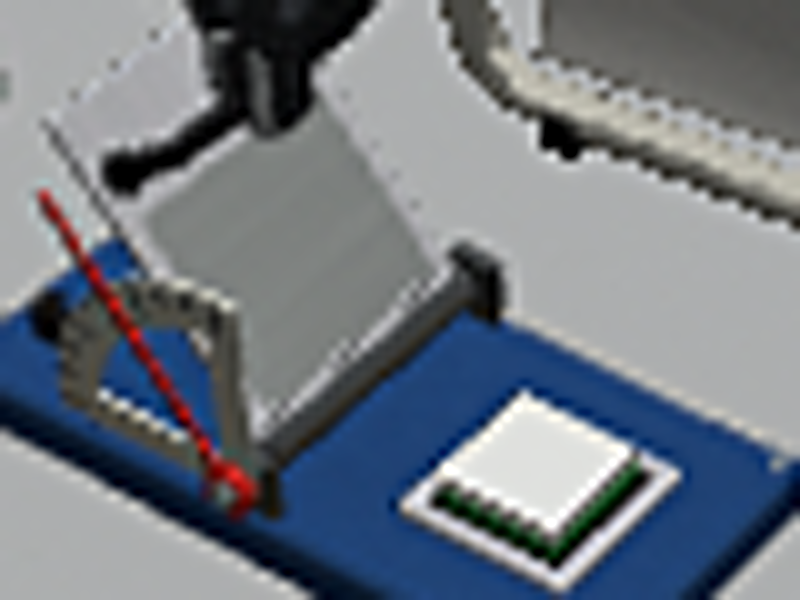

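The flap's left edge runs from crop (43,120) to about (250,420). The pointer runs from (43,192) to (230,492), and the two are nearly parallel. The tile is still seated. I'll work out both angles.

```bash
cat > ang.py <<'E'
import sys
from geo import *
n,x0=sys.argv[1],int(sys.argv[2])   # pickle, rough column of flap corner
im=pickle.load(open(n,"rb"))["frame"].astype(float);b,g,r=im[...,0],im[...,1],im[...,2]
w=np.clip(r-np.maximum(g,b)-40,0,None);w[:,:225]=0;w[:,270:]=0;w[:165]=0;w[225:]=0
def line(X):  # projected model line as (col at row)
    p=proj(S,X);return lambda v:np.interp(v,*(p[np.argsort(p[:,1])][:,::-1].T))
st=np.array([.559,.1403]);ya=np.radians(-3.3)
W=lambda X:np.array(X)@Rz(ya).T+[*st,0]
def pt(x,l,ph,o=0):return [x,l*np.cos(ph)-o*np.sin(ph),.048+l*np.sin(ph)+o*np.cos(ph)]
rows=[v for v in range(186,209) if w[v].sum()>40]
rc=np.array([(w[v]*np.arange(640)).sum()/w[v].sum() for v in rows]);rows=np.array(rows)
def fitph(rows,cols,x,o,l0,l1,free):
    f=lambda q:line(W([pt(x,l,q[0],o) for l in np.linspace(l0,l1,20)]))(rows)+(q[1] if free else 0)-cols
    q=least_squares(f,[.9,0.]);return q.x.round(4),np.sqrt((q.fun**2).mean()).round(2)
for fr in(0,1):print("pointer",fr,fitph(rows,rc,-.073,0,-.02,.14,fr))
gy=im.mean(2);fr_,fc=[],[]
for v in range(179,192):
    c=x0+(v-177)*.69;a=int(round(c))-3;seg=gy[v,a:a+7];k=np.clip(np.median(seg)-seg-15,0,None)
    if "-v" in sys.argv:print(v,a,seg.astype(int))
    if k.sum()>0:fr_.append(v);fc.append((k*np.arange(a,a+7)).sum()/k.sum())
for fr in(0,1):print("flap",fr,fitph(np.array(fr_),np.array(fc),-.054,0,.0,.15,fr))
for ph in(.85,.9,.95,1.0):print(ph,"corner(face/back)",proj(S,W([pt(-.054,.137,ph,.003),pt(-.054,.137,ph,-.003),pt(-.073,.12,ph)])).round(1).tolist())
E
python3 ang.py scene4.pkl 239 -v
```

```text
pointer 0 (array([0.9448, 0.    ]), np.float64(0.15))
pointer 1 (array([0.9369, 0.1159]), np.float64(0.15))
179 237 [173 175 181 111 123 163 166]
180 238 [174 177 174 107 158 171 174]
181 239 [175 179 174  93 169 184  57]
182 239 [174 176 182 110 124 181  47]
183 240 [178 179 176 107 172  92  12]
184 241 [179 179 176  97 174  91  80]
185 242 [180 182 110 128 168 170 169]
186 242 [178 179 176 105 163 173 170]
187 243 [181 182 179  88 170 171 147]
188 244 [187 196  93 126 172 169 127]
189 244 [132  93  67  52 175 177 146]
190 245 [ 67  68  61  83 176 172 147]
191 246 [ 71  69  54 125 172 170 126]
flap 0 (array([0.9228, 0.    ]), np.float64(1.1))
flap 1 (array([ 1.1163, -3.8222]), np.float64(0.94))
0.85 corner(face/back) [[238.3, 176.7], [237.4, 177.2], [236.9, 184.1]]
0.9 corner(face/back) [[239.3, 176.3], [238.4, 176.7], [237.8, 183.7]]
0.95 corner(face/back) [[240.4, 176.0], [239.5, 176.3], [238.7, 183.4]]
1.0 corner(face/back) [[241.6, 175.7], [240.6, 175.9], [239.7, 183.2]]
```

```bash
sed -i 's/range(179,192)/range(179,189)/; s/a=int(round(c))-3;seg=gy\[v,a:a+7\]/a=int(round(c))-2;seg=gy[v,a:a+4]/; s/np.median(seg)-seg-15/170-seg-5/; s/np.arange(a,a+7)/np.arange(a,a+4)/' ang.py; python3 ang.py scene4.pkl 239.3 2>&1 | head -0; sed -i 's/int(sys.argv\[2\])/float(sys.argv[2])/' ang.py; python3 ang.py scene4.pkl 239.3 -v | head -14
```

```text
pointer 0 (array([0.9448, 0.    ]), np.float64(0.15))
pointer 1 (array([0.9369, 0.1159]), np.float64(0.15))
179 239 [181 111 123 163]
180 239 [177 174 107 158]
181 240 [179 174  93 169]
182 241 [182 110 124 181]
183 241 [179 176 107 172]
184 242 [179 176  97 174]
185 243 [182 110 128 168]
186 244 [176 105 163 173]
187 244 [182 179  88 170]
188 245 [196  93 126 172]
flap 0 (array([0.8992, 0.    ]), np.float64(0.13))
flap 1 (array([0.8971, 0.0444]), np.float64(0.13))
```

The rows are not in the units I measure in: shifts go in shares of 0.8 m and turns go in shares of 45 degrees. I convert before sending: -0.005 m / 0.8 = -0.0063, -0.0013 m / 0.8 = -0.0016.

Call:
steer_hand --offsets '{"dx":[0,0,0,0],"dy":[-0.0031,-0.0063,-0.0063,-0.0063],"dz":[-0.0009,-0.0016,-0.0016,-0.0016],"twist":[0,0,0,0],"aperture":[0.004,0.004,0.004,0.004]}'

```text
t: 16.08
tcp_pos: [0.5606, 0.1714, 0.1452]
tool_rot: [[-0.998, 0.056, 0.004], [0.056, 0.998, 0.006], [-0.004, 0.006, -1.0]]
force: [-0.1, 6.2, 11.2]
width: 0.0078
grasp_force: 58.7
```

```bash
python3 - <<'E'
from workcell import arm, camrig, get_state
import pickle
pickle.dump(camrig.snapshot("scene"),open("scene5.pkl","wb"))
E
python3 ang.py scene5.pkl 240.2 -v | head -14
```

```text
pointer 0 (array([0.9447, 0.    ]), np.float64(0.15))
pointer 1 (array([0.9369, 0.1144]), np.float64(0.15))
179 240 [182 105  98 165]
180 240 [177 175 108 150]
181 241 [179 176  84 164]
182 242 [182 111 120 172]
183 242 [178 175 108 169]
184 243 [179 176  95 170]
185 244 [181 112 132 166]
186 244 [178 177  95 160]
187 245 [185 140  97 176]
188 246 [110  57 145 171]
flap 0 (array([0.9446, 0.    ]), np.float64(0.18))
flap 1 (array([ 0.9595, -0.3106]), np.float64(0.18))
```

```bash
sed -i 's/range(179,189)/range(179,188)/' ang.py
```

Call:
steer_hand --offsets '{"dx":[0,0,0,0,0,0,0,0],"dy":[0,0,0,0,0,0,0,0],"dz":[0,0,0,0,0,0,0,0],"twist":[0,0,0,0,0,0,0,0],"aperture":[0.004,0.004,0.004,0.004,0.004,0.004,0.004,0.004]}'

```text
t: 17.12
tcp_pos: [0.5606, 0.1715, 0.1452]
tool_rot: [[-0.998, 0.056, 0.004], [0.056, 0.998, 0.006], [-0.004, 0.006, -1.0]]
force: [0.0, 6.1, 11.4]
width: 0.0074
grasp_force: 58.7
```

```bash
python3 - <<'E'
from workcell import arm, camrig, get_state
import pickle,cv2
s=camrig.snapshot("scene");pickle.dump(s,open("scene6.pkl","wb"))
cv2.imwrite("pics/g6.png",cv2.resize(s["frame"][150:240,225:335],None,fx=6,fy=6,interpolation=cv2.INTER_CUBIC))
E
python3 ang.py scene6.pkl 240.2 | head -4
```

```text
pointer 0 (array([0.9447, 0.    ]), np.float64(0.15))
pointer 1 (array([0.9369, 0.1153]), np.float64(0.15))
flap 0 (array([0.9465, 0.    ]), np.float64(0.12))
flap 1 (array([0.9194, 0.5775]), np.float64(0.1))
```

View pics/g6.png

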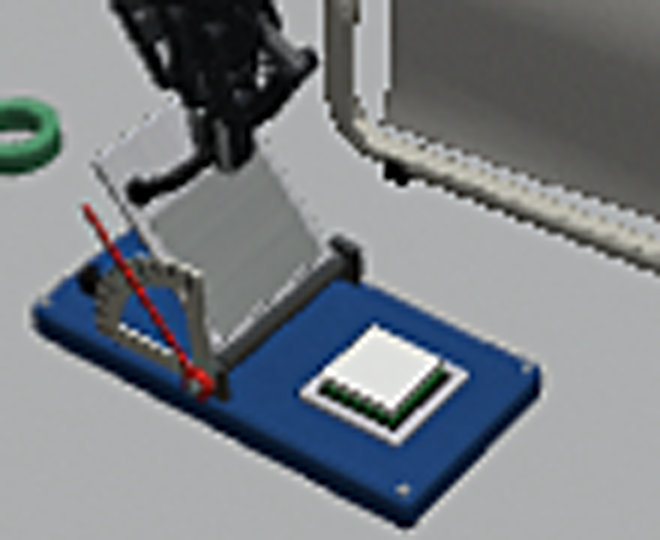

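The flap's left edge (crop (95,160) to (215,345)) is parallel to the pointer ((88,208) to (200,382)). It is steady, with both angles near 0.945 rad, and the tile is seated. I'm handing it in.

```bash
python3 -c "
from workcell import arm, camrig, get_state
print(arm.hand_in())"
```

```text
the job is handed in; nothing more can be done
None
```

I seated the tile level in the nest and pressed it to about 12 N, then handed in at 17 s with the flap held by its handle at about 0.945 rad, matching the red pointer to within the measurement.

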